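# Hold the cup bay open at the mark

### The arm

A 6-joint arm with a two-finger parallel gripper is mounted at the origin on the work surface. World frame = base frame: x ahead of the robot, y to its left, z up, the work surface at z = 0. Lengths are in m, angles in rad, forces in N, time in s.
With the tool pointing down it reaches from about 0.275 to 0.75 m from the base axis. Payload 10.2 kg.
Tool frame: the origin (TCP) lies on the centre line of the jaws, within the pads' length; the fingertips stand 25 mm ahead of it and the grasp point (between the pads) lies 6 mm ahead of it; z points along the fingers, y is the line along which they close (so a half turn about z gives the same grasp; the last joint's range is limited). The gripper opens to 85 mm and grips with 20 to 120 N. Pads are 22 mm wide; open, the fingers measure 114 mm over their backs; the gripper's body (76 mm by 85 mm) begins 54 mm behind the grasp point. The pads swing forward as they close: fully open they stand 13 mm farther back than shut.
Start: joints at [1.081, 0.313, 1.498, -0, 1.331, -0.223], TCP at [0.138, 0.506, 0.256] pointing down, gripper open.
Joint ranges: [-2.94, 2.94], [-0.97, 2.17], [0.19, 2.56], [-1.23, 4.37], [0.02, 3.11], [-2.88, 2.88]. Speed limits (rad/s): [2.39, 2.39, 3.01, 3.14, 3.14, 3.14].

### API

Orientations are given as a unit quaternion [w, x, y, z].
In Python, from workcell import robot gives the robot as it stands. The module is installed in compiled form; this text tells all that it offers. Calls block until the motion is done:
- robot.move_ptp(position, orientation): joint-space move of the TCP to a pose.
- robot.move_l(position, velocity=0.15, rot=None, force_limit=None): straight line of the TCP; rot=None keeps the orientation; velocity is the mean speed in m/s. With force_limit (N) it stops when the force on the tool has changed by that much, and returns True; else False.
- robot.movej(angles): joint-space move.
- robot.move_gripper(opening, f_grip=None): opening from 0.0 (shut) to 1.0 (fully open); f_grip is the grip in N (None keeps the last); returns when the fingers have stopped.
- robot.sleep(seconds).
- robot.ik(position, orientation): joint angles nearest the present ones, or None.
- robot.get_obs(): the state.
- robot.grab_frame(name): name is "scene" or "side" or "wrist"; returns (picture, depth): 384x512x3 uint8, red, green, blue; 384x512 float32, m along the optical axis (not along the pixel's ray), 0 where there is no reading.
- robot.camera_info(name): a dict with "mtx" (3x3 intrinsics, pixels), "rvec" (rotation vector, rad) and "tvec" (3), from world to camera coordinates, as OpenCV has them. Camera axes: x right, y down, z forward; pixel columns grow to the right and rows downward; lengths in m; the calibration is good to about 2 mm. A picture is of the moment at which its call begins: read the wrist's pose just before it. camera_info takes no time and is no camera call; for the wrist camera it gives the pose at the moment of the call.
A pose or a line that the arm cannot do raises robot.PlanningError and nothing moves.
- robot.finish_job(): hands the job in; it is judged then, once.
Trained networks look in the newest picture that a camera, given by its name, has taken for a name from the list of things; names that differ only in an ending like _2 or _b are one class to them, and where a whole thing is asked for, a point or a joint stands for the part that bears it (a point fixed in the world has none). Each returns a list of dicts, best first, with "p" (0 to 1); they miss things now and then, are a little off and sometimes report something else, mostly with a low value. They report only what shows in the picture. A call takes as long as a camera call.
- robot.cut_out(camera, label): "mask" (384x512 bool, what is visible of it) and "rect" ([left, top, width, height] in pixels, round what is visible of it).
The state is a dict: "t": time; "joint_positions": joint angles; "joint_velocities": joint speeds; "effort": joint torques, N m; "ee_pos": TCP position; "orientation": TCP orientation; "contact_force": force on the tool from outside, world axes, zero at the start; "moment": the same for the moment, N m; "finger_gap": opening from 0.0 (shut) to 1.0 (fully open); "grip_force": force on a finger pad.
Only numpy, scipy, OpenCV 4.12 (cv2) and the standard library are available. Lean on these libraries where they do the work, as an engineer would, in place of code of your own. Each camera call takes 0.05 s, during which the arm holds its last target. There are 200 camera calls.

### The job

The spring-loaded cup bay needs opening for loading: take the red grip, draw the pusher out steadily until you feel it meet the stop hidden in the blue spring housing, without hauling hard on it, which shows that nothing is stuck behind the pusher. Then, without letting it snap back, ease the pusher home again only as far as the white line on the green marker and keep it there: finish while still holding the grip, with the red pointer level with the white line, so that a colleague can load a cup. Leave the cups, dishes and everything else on the counter where they stand.

Things in the scene. Friction and masses are not known exactly. Their poses are not given: they have to be found in the camera images.
- cup_bay: grey spring-loaded cup bay fixed to the table, 360 x 120 mm. Its lane runs along its own x axis: the low gate (55 mm high) stands at its +x end (away from the robot), the blue spring housing (165 x 90 mm, top 52 mm above the table) at its -x end (towards the robot). Origin on the table surface, 122 mm behind the outer face of the gate, on the lane centre line; z up. Its heading varies within about 30 degrees
- pusher (a joint): how far the white pusher is drawn out from the gate towards the spring housing, along the -x axis of cup_bay, in m: 0 = home against the gate. A spring always pulls it home: about 3 N at home, rising 0.6 N per 10 mm, plus about 0.6 N of friction. Let go, it snaps home
- spring_box: the blue spring housing at the rear (-x) end of cup_bay, fixed to it; origin at the centre of its underside (12 mm above the table). A steel rod on the pusher runs into it and meets a firm rubber-faced stop hidden inside; the stop is set somewhere between 105 and 135 mm of pusher travel and can only be felt (the pull rises steeply)
- grip (a point): centre of the red grip block on top of the pusher; block 24 mm along the lane (x of cup_bay), 44 mm across it, 36 mm tall, centre 92 mm above the table, on a 22 mm steel post. Moves with the pusher, same axes as cup_bay. With 85 mm open jaws it can be straddled from above, along or across the lane
- pointer (a point): outer tip of the thin red pointer blade (3 mm wide) on the pusher, on the +y side of the lane, 34 mm above the table; level with the grip centre along the lane, 77 mm to its side. Moves with the pusher
- marker: green marker block fixed on the +y side of the cup bay, 30 mm along the lane, 20 mm across, 26 mm tall, same axes as cup_bay. The mark is the white line across the middle of its top and down its lane-side face. Origin on the table under the white line. It lies 45 to 85 mm out from the home place of the pointer, and always at least 20 mm short of the hidden stop; the pointer is at the mark when its x in the frame of marker is 0
- cup_red: loose lidded portion cup with red lid, 72 mm across, 48 mm tall, standing on the table beside the cup bay; origin at the centre of its underside
- cup_green: loose lidded portion cup with green lid, 72 mm across, 48 mm tall, standing on the table beside the cup bay; origin at the centre of its underside
- plate_dome: blue domed plate cover, 216 mm across, 88 mm tall, on the left meal tray; origin at the centre of its underside
- juice: orange juice can, 52 mm across, 95 mm tall, on the left meal tray; origin at the centre of its underside
- soup_jar: green soup jar with white lid, 100 mm across, 75 mm tall, on the right meal tray; origin at the centre of its underside
- mug: blue mug, 80 mm across, 85 mm tall, on the right meal tray; origin at the centre of its underside
- carton: paper-white milk carton, 57 x 57 x 90 mm, on the right meal tray; origin at the centre of its underside

How it is judged:
On the way:
1. the pusher has been drawn out until it bears on the hidden stop (contact force between spring_box and pusher above 3 N), for 0.1 s.
At the end, for the whole second after the job is handed in: The pusher has met its hidden stop once; now the robot holds the pusher still, off the stop, with the pointer within 5 mm of the white line on the marker, pressing on it with more than 2 N, and no bystander has moved 30 mm or more (x of pointer in the frame of marker between -0.005 and 0.005 m and velocity of joint pusher between -0.01 and 0.01 m/s and contact force between any of the fingers, the arm and pusher above 2 N and contact force between spring_box and pusher below 0.5 N and distance of each of cup_red, cup_green, plate_dome, juice, soup_jar, mug, carton from where it was at the start of the episode below 0.03 m); the arm keeps its last pose, push and grip.
It fails at once if the pusher is let go and snaps back (moves home faster than 0.3 m/s) (velocity of joint pusher below -0.3 m/s).
It fails at once if the pusher is hauled against its stop with more than 60 N (contact force between spring_box and pusher above 60 N).
It fails at once if a bystander is moved more than 30 mm (distance of any of cup_red, cup_green, plate_dome, juice, soup_jar, mug, carton from where it was at the start of the episode above 0.03 m).
It also fails if it takes over 54 s, if anything falls off the work surface, if the arm or the gripper's body presses on something with over 40 N, if the wrist force passes 120 N, or if a joint passes its speed limit or range.

## Working session

There is one attempt and no reset: what is moved stays moved. The work goes in short steps, each a Python script; the robot and the scene stay as the last script left them, time stands still between calls to the robot, and variables do not carry over. Pictures are saved under pics/ and viewed, at most 10 in all, crops included, and the job is handed in when it is done.

```bash
mkdir -p pics; cat > h.py <<'E'
import numpy as np, cv2
from workcell import robot
def pts(cam,depth,mask,info):
    K=np.array(info["mtx"]);R=cv2.Rodrigues(np.array(info["rvec"],float))[0];t=np.array(info["tvec"],float).ravel()
    v,u=np.nonzero(mask&(depth>0));z=depth[v,u]
    c=np.stack([(u-K[0,2])/K[0,0]*z,(v-K[1,2])/K[1,1]*z,z],1)
    return (c-t)@R,np.stack([u,v],1)
E
python3 - <<'E'
from h import *
np.set_printoptions(precision=4,suppress=True)
ims=[]
for cam in["scene","side"]:
    info=robot.camera_info(cam);im,d=robot.grab_frame(cam);ims.append(im)
    np.savez(f"{cam}.npz",im=im,d=d)
    for l in["grip","pointer","marker","spring_box","cup_bay","cup_red","cup_green"]:
        for r in robot.cut_out(cam,l)[:2]:
            p,_=pts(cam,d,r["mask"],info)
            print(cam,l,round(r["p"],2),r["rect"],len(p),np.median(p,0) if len(p) else "",p.min(0) if len(p) else "",p.max(0) if len(p) else "")
    cv2.imwrite(f"pics/{cam}.png",im[:,:,::-1])
print(robot.get_obs())
E
```

```text
scene grip 0.56 [200.0, 193.0, 41.9, 38.0] 501 [ 0.6515 -0.1173  0.0503] [ 0.517  -0.1651  0.0035] [ 0.671  -0.058   0.1105]
scene pointer 0.58 [200.6, 195.3, 39.1, 35.5] 486 [ 0.6515 -0.1207  0.0516] [ 0.517  -0.1655  0.0041] [ 0.671  -0.0632  0.1105]
scene marker 0.41 [247.2, 209.7, 5.9, 10.4] 76 [ 0.613  -0.0174  0.0229] [ 0.5945 -0.0296  0.0049] [ 0.6261 -0.0035  0.0281]
scene spring_box 0.74 [207.7, 145.6, 31.7, 46.1] 1224 [ 0.4408 -0.0538  0.0491] [ 0.2892 -0.1148 -0.0011] [0.5123 0.0109 0.0561]
scene cup_bay 0.65 [193.9, 146.6, 62.7, 100.6] 4443 [ 0.5453 -0.0723  0.0289] [ 0.2892 -0.1901 -0.0073] [0.6985 0.0292 0.1105]
scene cup_red 0.78 [153.9, 209.1, 23.2, 25.4] 554 [ 0.5898 -0.2581  0.0452] [ 0.5081 -0.298  -0.0059] [ 0.615  -0.2243  0.053 ]
scene cup_red 0.25 [96.2, 213.2, 32.7, 40.6] 808 [ 0.6416 -0.3982  0.0912] [ 0.5237 -0.456   0.0055] [ 0.6563 -0.3676  0.102 ]
scene cup_green 0.77 [162.1, 178.5, 23.4, 23.7] 491 [ 0.4823 -0.2206  0.0447] [ 0.389  -0.2555 -0.0041] [ 0.5088 -0.1855  0.0515]
side grip 0.64 [256.3, 196.0, 49.4, 28.0] 333 [ 0.6329 -0.129   0.0474] [ 0.4995 
[... 979 characters left out ...]
0.1247  0.0399] [ 0.5026 -0.1894  0.0002] [0.6853 0.0187 0.1115]
side cup_green 0.88 [245.0, 226.2, 19.1, 23.7] 322 [ 0.4679 -0.2377  0.0458] [ 0.4369 -0.2575  0.0016] [ 0.5005 -0.1862  0.0531]
{'t': 0.8, 'joint_positions': array([ 1.0806,  0.3129,  1.4977, -0.    ,  1.331 , -0.2234]), 'joint_velocities': array([ 0.0006,  0.0002, -0.002 ,  0.0012,  0.0009,  0.001 ]), 'effort': array([ -0.0013, -41.2137, -25.9883,  -0.0002,   0.0005,   0.    ]), 'ee_pos': array([0.1384, 0.5064, 0.2563]), 'orientation': array([ 0.    ,  0.133 ,  0.9911, -0.    ]), 'contact_force': array([0.524 , 0.5469, 0.5055]), 'moment': array([-0.035 ,  0.0352,  0.0247]), 'grip_force': 0.0, 'finger_gap': 1.0022056053334345}
```

View pics/scene.png

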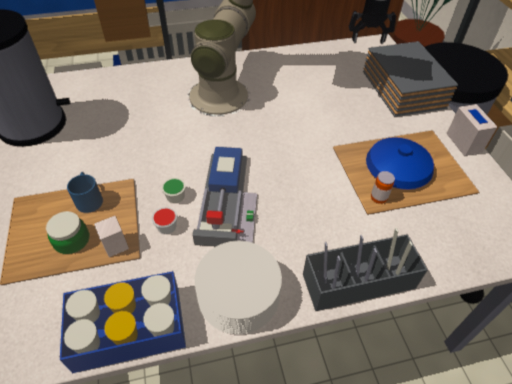

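View pics/side.png

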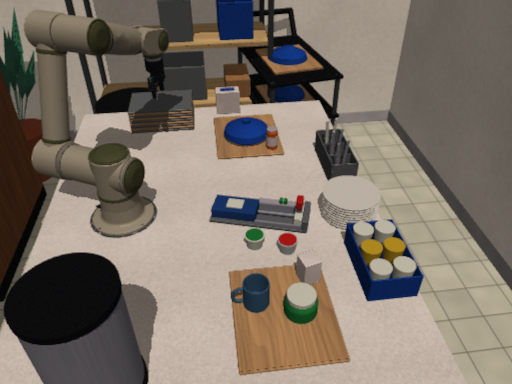

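The scene picture shows the grip at (215,215), pointer at (238,231) and marker at (250,215). The bay is turned about -17°, and a plate stack stands beyond the gate. Next I estimate the axis from the housing and go to a wrist view.

```bash
cat >> h.py <<'E'
def down(yaw):  # tool y along heading yaw, z down
    y=np.array([np.cos(yaw),np.sin(yaw),0]);z=np.array([0,0,-1.]);x=np.cross(y,z)
    from scipy.spatial.transform import Rotation as Ro
    q=Ro.from_matrix(np.stack([x,y,z],1)).as_quat();return np.array([q[3],*q[:3]])
E
python3 - <<'E'
from h import *
np.set_printoptions(precision=4,suppress=True)
for cam in["scene","side"]:
    f=np.load(cam+".npz");im,d=f["im"],f["d"];info=robot.camera_info(cam)
    p,uv=pts(cam,d,d>0,info);c=im[uv[:,1],uv[:,0]].astype(int)
    roi=(abs(p[:,0]-.5)<.25)&(abs(p[:,1]+.08)<.13)
    red=roi&(c[:,0]>120)&(c[:,1]<60)&(p[:,2]>.1)
    g=p[red];print("grip top",len(g),g.mean(0),g.min(0),g.max(0))
    h=roi&(p[:,2]>.046)&(p[:,2]<.058)&(p[:,0]<.52)
    r=cv2.minAreaRect(p[h][:,:2].astype(np.float32));print("housing",r)
    pl=p[(abs(p[:,0]-.85)<.2)&(abs(p[:,1]+.08)<.2)&(p[:,2]>.03)&(p[:,0]>.71)]
    print("plates",pl.min(0),pl.max(0))
print({k:np.array(v) for k,v in robot.camera_info("wrist").items()}, robot.camera_info("scene")["mtx"])
yaw=np.radians(-17)
for w in(yaw,yaw+np.pi):
    print(robot.ik([.62,-.11,.3],down(w)),robot.ik([.64,-.13,.09],down(w)),robot.ik([.5,-.09,.09],down(w)))
E
```

```text
grip top 114 [ 0.6482 -0.1248  0.1066] [ 0.6332 -0.1454  0.1007] [ 0.6634 -0.1044  0.1105]
housing ((0.4194464683532715, -0.09832210838794708), (0.2178904414176941, 0.1757851094007492), 86.99623107910156)
plates [ 0.7361 -0.28    0.03  ] [0.9469 0.12   0.1792]
grip top 43 [ 0.6419 -0.1304  0.1071] [ 0.6308 -0.1473  0.1006] [ 0.6553 -0.1072  0.1115]
housing ((0.4164709150791168, -0.09915447235107422), (0.21857371926307678, 0.17201916873455048), 87.60311126708984)
plates [ 0.7355 -0.2799  0.03  ] [0.9461 0.1194 0.1773]
{'mtx': array([[342.2122,   0.    , 256.2791],
       [  0.    , 342.2122, 190.6502],
       [  0.    ,   0.    ,   1.    ]]), 'rvec': array([-2.2839, -1.7431, -0.283 ]), 'tvec': array([-0.5241, -0.0396,  0.3811])} [[424.8879   0.     255.2321]
 [  0.     424.8879 188.0192]
 [  0.       0.       1.    ]]
[-0.3614  0.5316  1.0652 -0.      1.5448 -0.0646] [-0.3794  0.7479  1.2575 -0.      1.1362 -0.0827] [-0.4091  0.4762  1.7427 -0.      0.9226 -0.1124]
None None None
```

```bash
python3 - <<'E'
from h import *
np.set_printoptions(precision=4,suppress=True)
yaw=np.radians(-17)
robot.move_ptp([.56,-.09,.30],down(yaw)); robot.sleep(.3)
info=robot.camera_info("wrist");im,d=robot.grab_frame("wrist")
np.savez("w1.npz",im=im,d=d,**{k:np.array(v) for k,v in info.items()})
R=cv2.Rodrigues(np.array(info["rvec"],float))[0];print("cam",-R.T@np.ravel(info["tvec"]),R[2],robot.get_obs()["ee_pos"],robot.get_obs()["t"])
for l in["grip","pointer","marker","spring_box"]:
    for r in robot.cut_out("wrist",l)[:2]: print(l,r["p"],r["rect"])
cv2.imwrite("pics/w1.png",im[:,:,::-1])
E
```

```text
cam [ 0.5817 -0.0129  0.4181] [-0.0913 -0.301  -0.9493] [ 0.56   -0.0898  0.3   ] 3.7417
grip 0.8 [203.6, 89.4, 163.4, 107.4]
pointer 0.87 [201.0, 88.4, 165.2, 116.1]
pointer 0.71 [284.6, 240.6, 55.4, 60.7]
marker 0.59 [264.8, 66.4, 25.3, 22.2]
```

View pics/w1.png

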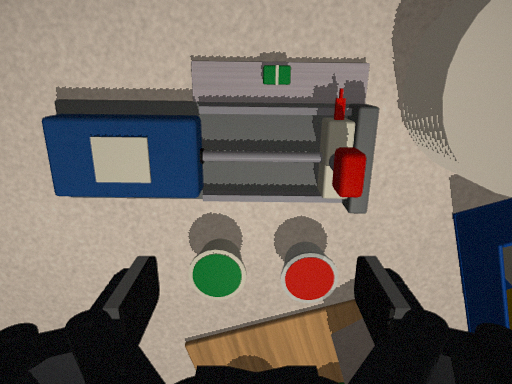

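The wrist view shows everything clearly: white line at about (277,75), pointer tip at (340,90), grip top at (349,172) and housing (45–202, 115–196). I'll use ray-plane intersection at the known heights.

```bash
cat >> h.py <<'E'
def ray(info,uv,z):
    K=np.array(info["mtx"],float);R=cv2.Rodrigues(np.array(info["rvec"],float))[0];t=np.ravel(info["tvec"])
    d=np.c_[cv2.undistortPoints(np.array(uv,float).reshape(-1,1,2),K,None)[:,0],np.ones(len(uv))]@R
    c=-R.T@t;return c+d*((z-c[2])/d[:,2])[:,None]
E
python3 - <<'E'
from h import *
np.set_printoptions(precision=4,suppress=True)
f=np.load("w1.npz");im,d=f["im"],f["d"];info={k:f[k] for k in("mtx","rvec","tvec")}
c=im.astype(int);p,uv=pts("wrist",d,d>0,info);P=np.full(im.shape,9.);P[uv[:,1],uv[:,0]]=p
r,g,b=c[...,0],c[...,1],c[...,2];V,U=np.mgrid[:384,:512]
box=lambda a,e,h,k:(U>=a)&(U<e)&(V>=h)&(V<k)
hs=box(35,215,100,205)&(abs(P[...,2]-.052)<.006)
cn=cv2.boxPoints(cv2.minAreaRect(P[hs][:,:2].astype(np.float32)));print("housing",cv2.minAreaRect(P[hs][:,:2].astype(np.float32)))
e=sorted([cn[1]-cn[0],cn[2]-cn[1]],key=np.linalg.norm)[1];e=e*np.sign(e[0]);yaw=np.arctan2(e[1],e[0])
# rod direction too
rod=box(208,315,145,170)
print("yaw",np.degrees(yaw))
gr=box(255,300,60,90)&(g>70)&(r<60);wl=box(270,284,64,86)&(np.minimum(r,b)>120)
print("marker px",U[gr].min(),U[gr].max(),V[gr].min(),V[gr].max())
gt=box(320,375,140,205)&(r>120)&(g<60)&(abs(P[...,2]-.11)<.005)
print("griptop",P[gt].mean(0),gt.sum(),cv2.minAreaRect(P[gt][:,:2].astype(np.float32)))
pt=box(325,355,80,118)&(r>120)&(g<70)
for v in range(66,86,3):print(v,''.join(f"{g[v,u]:4d}/{r[v,u]:3d}" for u in range(262,294,2)))
for v in range(84,118,3):
    u=U[v][pt[v]];
    if len(u):print(v,u.min(),u.max(),P[v,int(u.mean())])
cv2.imwrite("pics/c1.png",cv2.resize(im[55:205,250:385,::-1],None,fx=4,fy=4,interpolation=cv2.INTER_NEAREST)[:600])
E
```

```text
housing ((0.417073130607605, -0.05141603946685791), (0.09030253440141678, 0.16427908837795258), 72.37712097167969)
yaw -17.622875
marker px 263 290 66 84
griptop [ 0.6425 -0.1231  0.1102] 909 ((0.6427189111709595, -0.12396685034036636), (0.03965957462787628, 0.02188250981271267), 72.79398345947266)
66   68/ 77  76/  6  93/ 11  86/  0  89/  0  92/  1  88/  0 158/169 172/178  84/  0  88/ 17  86/ 13  86/  4  80/  6 103/ 79 136/147
69   72/ 77  87/  7 107/ 17 104/ 18 107/ 14 109/ 17 104/ 15 182/197 152/139 105/ 11 110/ 21 109/ 16 101/  0 107/  8  99/ 50 134/146
72   67/ 73  95/ 12 103/  0 108/ 13 105/ 10 106/ 16 102/  0 184/196 153/136 107/ 21 107/ 14 109/ 25 107/ 15 106/ 20 106/ 74 132/146
75   68/ 76  97/  6 107/ 18 107/ 22 107/ 21 107/ 19 102/  7 181/193 148/133 105/  7 106/ 10 107/ 13 105/ 14 104/  0 101/ 69 134/146
78   64/ 71  97/  8 104/ 14 105/ 13 108/ 17 104/  3 112/ 31 179/195 134/ 93 103/ 15 109/ 18 104/  6 110/ 24 103/  8 107/ 82 131/145
81  128/141  99/ 17 111/ 20 108/ 13 109/ 14 107/ 12 108/ 25 182/195 134/ 93 103/  1 107/ 20 108/ 17 108/ 17 106/ 12 103/ 81 140/151
84  138/147 108/103 109/100  92/ 67  97/ 75  98/ 71  75/ 50 187/197 124/108  99/ 70 101/ 77 105/ 77  85/ 34  98/ 74 134/147 138/152
90 341 343 [ 0.6661 -0.0522  0.0361]
93 341 342 [ 0.6638 -0.0547  0.0385]
96 340 342 [ 0.6634 -0.0578  0.0374]
99 337 345 [ 0.6628 -0.0609  0.0373]
102 337 345 [ 0.6621 -0.064   0.0373]
105 341 345 [ 0.6632 -0.0675  0.0385]
108 343 344 [ 0.6629 -0.0709  0.0366]
111 343 344 [ 0.6621 -0.0739  0.0373]
114 344 344 [ 0.6624 -0.0773  0.0376]
```

View pics/c1.png

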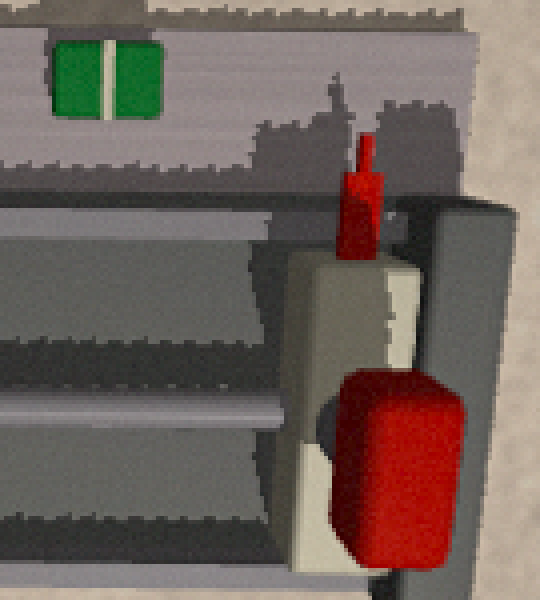

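```bash
cat >> h.py <<'E'
YAW=np.radians(-17.6);EX=np.array([np.cos(YAW),np.sin(YAW),0]);EY=np.array([-EX[1],EX[0],0])
E
python3 - <<'E'
from h import *
np.set_printoptions(precision=4,suppress=True)
f=np.load("w1.npz");info={k:f[k] for k in("mtx","rvec","tvec")}
m=ray(info,[[276.9,74.5]],.026)[0];m2=ray(info,[[276.9,68],[276.9,81]],.026);p=ray(info,[[341.3,90]],.0355)[0]
g=np.array([.6427,-.1240,.092])
for n,q in dict(m=m,p=p,g=g).items(): print(n,q,q@EX,q@EY)
print("line dir",m2@EX,"travel",(p-m)@EX)
gx=(p@EX+g@EX)/2
t=EX*gx+EY*(g@EY)
robot.move_gripper(0.85)
robot.move_ptp([t[0],t[1],.2],down(YAW))
print(robot.move_l([t[0],t[1],.100],velocity=.08,force_limit=8))
o=robot.get_obs();print(o["ee_pos"]@EX,o["ee_pos"],o["contact_force"],o["t"])
im,d=robot.grab_frame("wrist");cv2.imwrite("pics/w2.png",im[:,:,::-1])
E
```

```text
m [ 0.6042 -0.0168  0.026 ] 0.5810156393080567 0.1666841765705252
p [ 0.6655 -0.0521  0.0355] 0.6500672920762995 0.15160110916009578
g [ 0.6427 -0.124   0.092 ] 0.6501095086435822 0.07613748597898527
line dir [0.5808 0.5812] travel 0.0690516527682429
False
0.6503544221237276 [ 0.6429 -0.1241  0.1006] [0.4459 0.223  0.1672] 6.2333
```

View pics/w2.png

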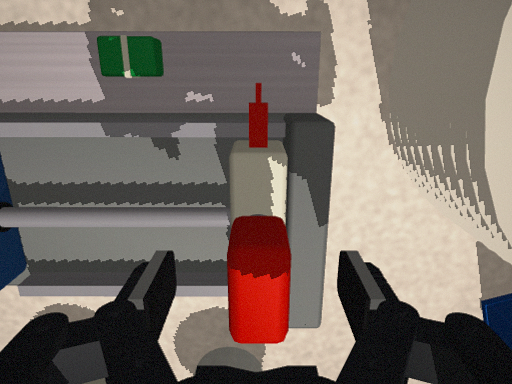

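The measurements agree: pointer and grip have the same lane x and are 75.5 mm apart laterally. The mark is 69 mm out, and the picture shows the grip centred between the jaws. Next I grasp and draw it out.

```bash
python3 - <<'E'
from h import *
np.set_printoptions(precision=4,suppress=True)
def st(n):
    o=robot.get_obs();print(n,round(o["t"],2),"s",round(o["ee_pos"]@EX,4),"F",o["contact_force"]@EX,o["contact_force"],"grip",o["grip_force"],round(o["finger_gap"],3));return o
robot.move_gripper(0,f_grip=70);o=st("closed")
p0=o["ee_pos"].copy();np.save("p0.npy",p0)
if o["finger_gap"]>.15 and o["grip_force"]>20:
    print(robot.move_l(p0-.05*EX,velocity=.04,force_limit=25));st("50")
    print(robot.move_l(p0-.098*EX,velocity=.04,force_limit=15));robot.sleep(.2);st("98")
    hit=robot.move_l(p0-.142*EX,velocity=.012,force_limit=10);st("stop %s"%hit)
    robot.sleep(.3);o=st("held");print("travel",(p0-o["ee_pos"])@EX)
    im,d=robot.grab_frame("wrist");cv2.imwrite("pics/w3.png",im[:,:,::-1])
E
```

```text
closed 6.78 s 0.6505 F 2.539320548123297 [ 2.3823 -0.888   0.6087] grip 69.39885020256042 0.271
False
50 8.18 s 0.6003 F 5.171003480632974 [ 5.1652 -0.8188 -0.3052] grip 69.40288782119751 0.268
False
98 9.72 s 0.5527 F 8.267738668961638 [ 8.2676 -1.2802 -1.6554] grip 69.21355605125427 0.266
stop True 11.47 s 0.5366 F 8.967443842243462 [ 9.1813 -0.7142 -3.783 ] grip 70.84615230560303 0.274
held 11.77 s 0.5369 F 9.024076651343591 [ 9.0662 -1.2642 -2.9791] grip 70.9196126461029 0.269
travel 0.1136415277315548
```

The force limit tripped at about 114 mm, but the arm relaxed afterwards. I'll creep on in small steps until a steady raised force shows the stop.

```bash
python3 - <<'E'
from h import *
np.set_printoptions(precision=4,suppress=True)
p0=np.load("p0.npy")
for i in range(40):
    tr=.1130+.0005*i
    robot.move_l(p0-tr*EX,velocity=.01,force_limit=25);robot.sleep(.12)
    o=robot.get_obs();F=o["contact_force"]@EX
    print(round(o["t"],2),tr,round((p0-o["ee_pos"])@EX,4),round(F,2),round(o["grip_force"],1))
    if F>19 or tr>.138:break
robot.sleep(.3);o=robot.get_obs();print(o["contact_force"]@EX,(p0-o["ee_pos"])@EX,o["t"])
E
```

```text
12.18 0.113 0.1129 9.83 71.0
12.55 0.1135 0.1134 10.29 71.0
12.92 0.114 0.1139 10.06 71.0
13.28 0.1145 0.1143 10.51 71.0
13.65 0.115 0.1147 10.65 70.9
14.02 0.1155 0.1147 14.03 70.7
14.38 0.116 0.1148 17.44 70.3
14.75 0.1165 0.1149 19.94 70.1
20.964028308723933 0.11486951408219583 15.05
```

The stop is clear at 114.7 mm, with about 10 N above the spring force held. Now I ease it back to the mark.

```bash
python3 - <<'E'
from h import *
np.set_printoptions(precision=4,suppress=True)
p0=np.load("p0.npy")
robot.move_l(p0-.0690*EX,velocity=.025);robot.sleep(.4)
o=robot.get_obs();print(o["contact_force"]@EX,(p0-o["ee_pos"])@EX,o["t"],o["grip_force"],o["finger_gap"],o["joint_velocities"])
info=robot.camera_info("wrist");im,d=robot.grab_frame("wrist")
np.savez("w4.npz",im=im,d=d,**{k:np.array(v) for k,v in info.items()})
cv2.imwrite("pics/w4.png",cv2.resize(im[0:200,180:340,::-1],None,fx=3,fy=3,interpolation=cv2.INTER_NEAREST))
E
```

```text
6.819502113264677 0.06926567668516208 17.5 71.58519744873047 0.27034910382688465 [-0.0007  0.0004 -0.0005 -0.0008 -0.0018  0.0017]
```

View pics/w4.png

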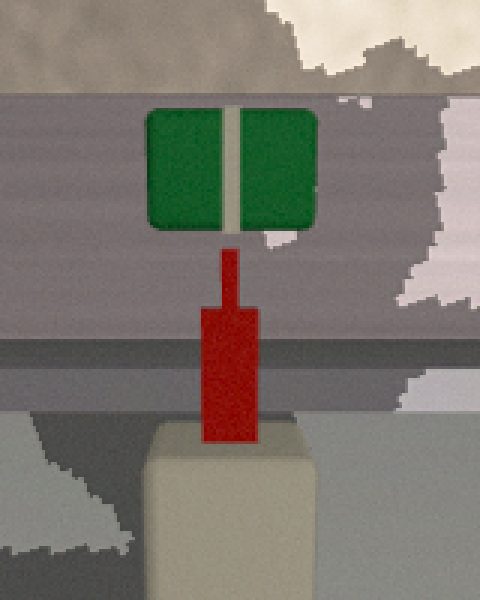

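The pointer, at crop column 230, is level with the white line at 231, so the error is well under 1 mm. The grip is still held.

```bash
python3 -c "
from workcell import robot
print(robot.finish_job())"
```

```text
the job is handed in; nothing more can be done
None
```

The job is handed in: I drew the pusher out until it met the hidden stop at about 115 mm, then eased it back to the white line (under 1 mm off in the last picture), with the grip still held.

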